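Click the slide cover shut on the mould-insert case

ROBOT

A 6-joint arm with a two-finger parallel gripper is mounted at the origin on a cart in front of the work surface, level with it; the furniture and walls round the work are solid. World frame = base frame: x ahead of the robot, y to its left, z up, the work surface at z = 0. Lengths are in m, angles in rad, forces in N, time in s.
With the tool pointing down it reaches from about 0.3 to 0.85 m from the base axis. Payload 5.4 kg.
Tool frame: the origin (TCP) lies at the very end of the fingers, on their centre line; the grasp point (between the pads) lies env.grasp_offset behind it (env.grasp_offset is the distance from the TCP to the grasp point, in m); z points along the fingers, y is the direction in which the jaws open and shut (so a half turn about z gives the same grasp; the last joint's range is limited). The gripper opens to 85 mm and grips with 20 to 120 N. Pads are 22 mm wide; open, the fingers measure 114 mm over their backs; the gripper's body (76 mm by 85 mm) begins 54 mm behind the grasp point. The pads swing forward as they close: fully open they stand 13 mm farther back than shut.
Start: joints at [-1.45, 0.158, 1.597, -0, 1.386, -0.21], TCP at [0.187, -0.544, 0.231] pointing down, gripper open.
Joint ranges: [-2.91, 2.91], [-0.94, 2.29], [0.18, 2.7], [-1.29, 4.43], [0.17, 2.64], [-3, 3]. Speed limits (rad/s): [2.57, 2.57, 3.14, 3.14, 3.14, 3.14].

INTERFACE

Orientations are given as [roll, pitch, yaw] about the fixed x, y, z axes, in that order (R = Rz(yaw) Ry(pitch) Rx(roll)).
In Python, from workcell import readout, read_camera, camera_model, env gives the robot as it stands.
- The arm moves only by the tool jog_arm, never from a script. Its argument "plan" is a list of rows, each a list of 3 entries, a list of its own where there are three numbers: the turn, a rotation vector about the world's x, y, z in degrees, then the shift along the world's x, y, z in cm, then the gripper command: -1 is shut, 1 is fully open, values between are in proportion. A call has 1 to 10 rows; each row shifts and turns the commanded pose from where the row before left it; what a row does not reach is not made up. A row lasts 1/8 s, in which the tool goes at most 62.5 mm and 10.7 degrees, less where a joint would pass 70% of its speed; a pose out of reach is approached as far as the arm can. A call is refused whole if a number of a shift passes 6.25 or a number of a turn 10.7, either way. A call with a gripper value outside its range is refused whole. The fingers move at their own pace and stop on an object; "grip_force" is the grip in N (left out, the last holds). Time passes only in rows, so rows that do not move let the fingers close. It gives the time, the measured TCP pose, the force and the opening at its end, in the units of the state.
- readout.sense(): the state, without advancing time (a new reading comes with each control period).
- read_camera(name): name is "scene" or "top" or "wrist"; returns the picture (480x640x3 uint8, red, green, blue); there is no depth.
- camera_model(name): a dict with "K" (3x3 intrinsics, pixels), "rvec" (rotation vector, rad) and "tvec" (3), from world to camera coordinates, as OpenCV has them. Camera axes: x right, y down, z forward; pixel columns grow to the right and rows downward; lengths in m; the calibration is good to about 2 mm. A picture is of the moment at which its call begins: read the wrist's pose just before it. camera_model takes no time and is no camera call; for the wrist camera it gives the pose at the moment of the call.
- env.close_job(): hands the job in, once; it reports no verdict.
The state is a dict: "clock": time; "qpos": joint angles; "joint_vel": joint speeds; "tau": joint torques, N m; "ee_pos": TCP position; "tcp_rot": TCP orientation; "force": force on the tool from outside, world axes, zero at the start; "moment": the same for the moment, N m; "gripper_width": opening from 0.0 (shut) to 1.0 (fully open).
Only numpy, scipy, OpenCV 4.12 (cv2) and the standard library are available. Lean on these libraries where they do the work, as an engineer would, in place of code of your own. Each camera call takes 0.05 s, during which the arm holds its last target.

TASK

Close the mould-insert case: pick up its loose slide cover, enter it at the open end of the case with its runners under the two lips, and slide it home until its springy tab has clicked down behind the ledge. Feel for the click and do not ram the cover against its end stop; let go of it and leave the tape roll and the spare insert where they lie.

Things in the scene. Friction and masses are not known exactly. Their poses are not given: they have to be found in the camera images.
- case: Grey case fixed to the table, 190 mm long (x), 92 wide (y), 46 high, holding a mould insert. Origin at table level, under the middle of the channel; +x is the way the cover slides in, entry end -x. Bed: flat tops of its two long walls, 34 mm high, 27 to 46 mm either side of the middle, from x = -105 to +85 mm. The case bears at most 30 N from the cover; sliding over the ramp takes about 5 to 15 N.
- mouth (a point): Middle of the mouth of the channel, at bed height; case x = -55 mm. From here to x = +65 mm guides leave a channel 77 mm wide; lips over it, undersides 6.8 mm and tops 12 mm above the bed, leave a gap 66 mm wide. For 22 mm before the mouth the guides flare outward and the last 11 mm of the lips turn up slightly.
- far_end (a point): Point at bed height, x = +60 mm: mean place of the end stop (12 mm high). A steel keeper carries the stop and, before it, a ridge 16 mm wide: ramp 16 mm long, flat land 32 mm long and 6 mm high, then the ledge (sharp far edge) 13 mm before the stop. It is set up to 11 mm either way along x, unmeasured. Mean: tab drops at cover origin x = +2 mm, cover stops at +5 mm (case frame).
- cover: Loose aluminium slide cover, about 0.22 kg, 110 mm long (x), 74 wide (y), lying upright on the table; origin at the centre of its underside, +x is the leading end, with the tab. Two side runners, 5 mm high and 10 wide (27 to 37 mm from the middle; 33 at the narrowed last 6 mm), go under the lips. Deck between them 58 mm wide, its top 11 mm above the underside.
- rib (a point): Middle of the top edge of the cover's upright grip rib, along the middle of the deck: 42 mm long (along the cover's x, from 33 mm behind the cover's origin to 9 mm ahead), 16 mm thick (y), from 11 to 42.5 mm above the underside, with a flange 6 mm thick and 34 mm wide (y) at each end; 30 mm between the flanges for the fingers. Grip it from both sides there, or push the flat rear flange.
- tab (a joint): Springy steel tab, 13 mm wide, in a slot at the cover's leading end, hinged 20 mm ahead of the cover's origin, a round bump under it 47 mm ahead. In rad: 0 = free and level, grows as the bump is lifted; about 0.13 to 0.25 on the keeper's land, back to about 0 once dropped behind the ledge. Lifting the bump takes 2 to 7 N.
- tape: Black roll of tape, 57 mm across, 19 mm high, lying flat on the table; origin at the centre of its underside. A bystander; it and the cover lie on either side of the case, either way round.
- insert_spare: Spare steel mould insert, 34 x 62 x 20 mm, on the table beyond the case's right side; origin at the centre of its underside. A bystander.

How it is judged:
By the outcome, as a careful person would: the job done as asked, in the order asked, and still so for the second after the job is handed in, with the robot touching nothing.
It also fails if it takes over 64 s, if anything falls off the work surface, if the arm or the gripper's body presses on something with over 40 N, if the wrist force passes 120 N, or if a joint passes its speed limit or range.

## Working session

There is one attempt and no reset: what is moved stays moved. The work goes in short steps, Python scripts to look and compute and a tool call to move; the robot and the scene stay as the last step left them, time stands still between calls to the robot, and variables do not carry over. Pictures are saved under pics/ and viewed, and the job is handed in when it is done.

Besides the shell and the picture viewer there is one more tool, called after "Emit:" by a JSON object that holds its "op" and its "data", one argument or row to a line. jog_arm: Moves the arm, as the interface text tells. Its arguments: {"type":"object","properties":{"plan":{"type":"array","items":{"type":"array"}},"grip_force":{"type":"number"}},"required":["plan"]}

```bash
ls; mkdir -p pics; python3 - <<'E'
from workcell import readout, read_camera, camera_model, env
import cv2
print(readout.sense()); print(env.grasp_offset)
for n in ["scene","top"]:
    cv2.imwrite(f"pics/{n}0.png",read_camera(n)[:,:,::-1])
    print(n,camera_model(n))
E
```

```text
pics
{'clock': 0.0, 'qpos': array([-1.45008154e+00,  1.59103512e-01,  1.59826413e+00,  1.45504763e-05,
        1.38615414e+00, -2.10087998e-01]), 'joint_vel': array([ 8.31371806e-05,  4.86497288e-04, -1.02730395e-03,  7.17997369e-04,
       -5.78307357e-04, -2.93580449e-03]), 'tau': array([-2.06905141e-03, -3.96023333e+01, -3.31422186e+01, -4.81969691e-04,
        8.50057084e-03,  1.14189132e-05]), 'ee_pos': array([ 0.18667799, -0.54321655,  0.23027031]), 'tcp_rot': array([-3.13970892e+00, -4.16296105e-04,  3.30799709e-01]), 'force': array([-0.50415386, -0.68595145, -0.0868678 ]), 'moment': array([-0.0122004 ,  0.04588616, -0.0078742 ]), 'gripper_width': 1.0015413150368153}
0.0187
scene {'K': array([[574.51493554,   0.        , 316.78987014],
       [  0.        , 574.51493554, 245.64079288],
       [  0.        ,   0.        ,   1.        ]]), 'rvec': array([ 0.97147018, -2.50488243,  0.99067158]), 'tvec': array([0.46944713, 0.27426758, 0.98724729])}
top {'K': array([[603.4177692 ,   0.        , 326.88292887],
       [  0.        , 603.4177692 , 243.28902553],
       [  0.        ,   0.        ,   1.        ]]), 'rvec': array([ 2.1474853 , -2.18859233,  0.11857301]), 'tvec': array([0.10303147, 0.56136578, 1.00771994])}
```

View pics/scene0.png

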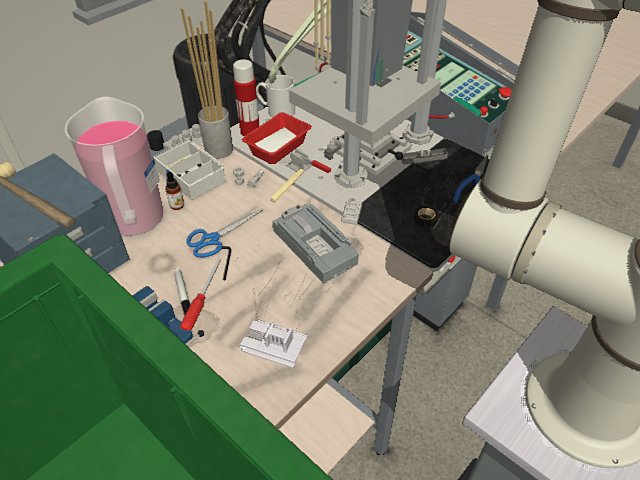

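View pics/top0.png

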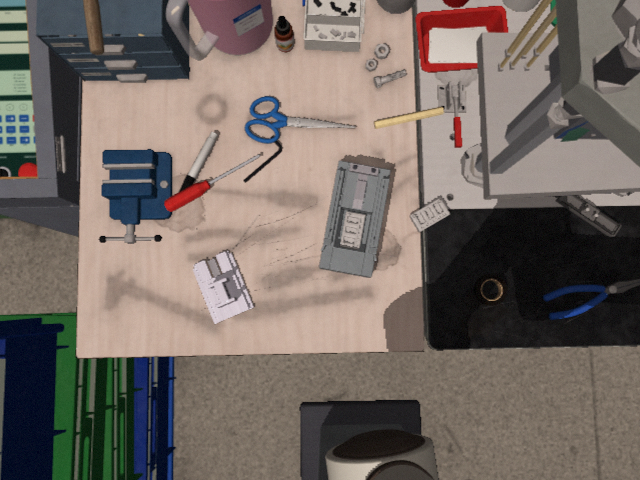

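```bash
python3 - <<'E'
import cv2
a=cv2.imread("pics/top0.png")
cv2.imwrite("pics/c1.png",cv2.resize(a[145:285,300:420],None,fx=5,fy=4.2857*1.0 if 0 else 5,interpolation=cv2.INTER_CUBIC)[:600*2][:700])
c=cv2.resize(a[145:285,310:410],None,fx=4.2,fy=4.2,interpolation=cv2.INTER_CUBIC);cv2.imwrite("pics/c1.png",c)
c=cv2.resize(a[235:335,180:270],None,fx=6,fy=6,interpolation=cv2.INTER_CUBIC);cv2.imwrite("pics/c2.png",c)
b=cv2.imread("pics/scene0.png")
c=cv2.resize(b[190:370,230:370],None,fx=3.3,fy=3.3,interpolation=cv2.INTER_CUBIC);cv2.imwrite("pics/c3.png",c)
E
```

```text
(no output)
```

View pics/c1.png

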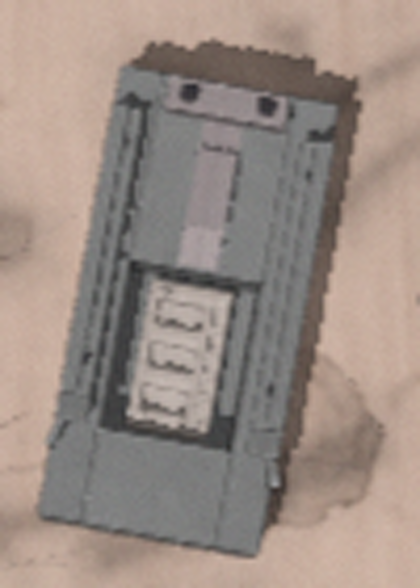

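View pics/c2.png

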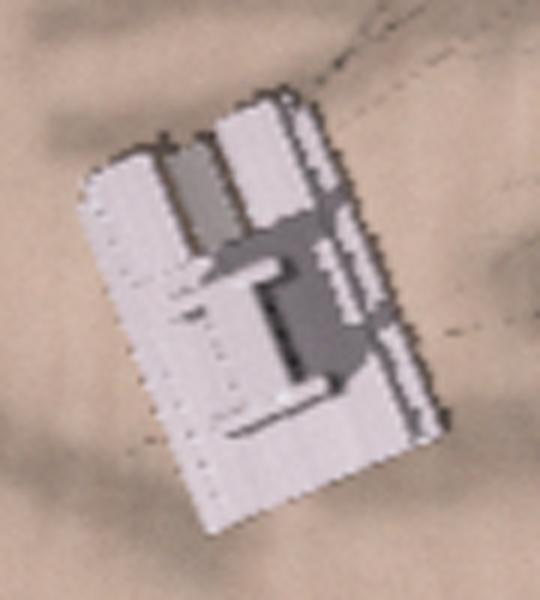

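View pics/c3.png

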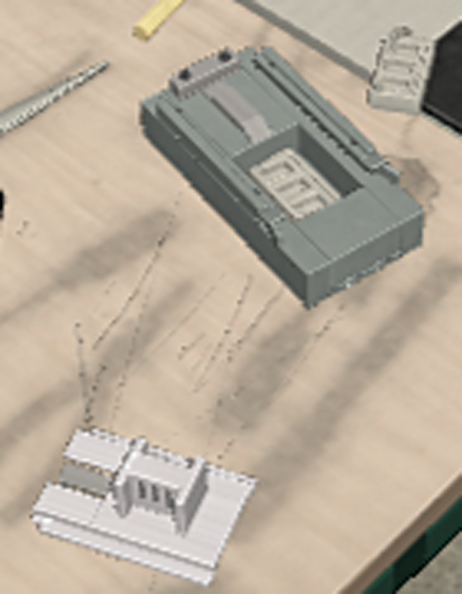

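```bash
cat > h.py <<'E'
import numpy as np, cv2
from scipy.optimize import least_squares
from workcell import readout, read_camera, camera_model, env
def proj(P,cm): return cv2.projectPoints(np.asarray(P,float).reshape(-1,3),cm["rvec"],cm["tvec"],cm["K"],None)[0].reshape(-1,2)
def tf(p,P):
    P=np.asarray(P,float)/1000; c,s=np.cos(p[2]),np.sin(p[2])
    return np.c_[p[0]+c*P[:,0]-s*P[:,1],p[1]+s*P[:,0]+c*P[:,1],P[:,2]+(p[3] if len(p)>3 else 0)]
def fit(obs,p0):  # obs: list of (cm,P3,uv)
    f=lambda p:np.concatenate([(proj(tf(p,P),cm)-np.array(uv)).ravel() for cm,P,uv in obs])
    r=least_squares(f,p0,loss="soft_l1"); return r.x,f(r.x).reshape(-1,2)
def crop(uv,u0,v0,s): return (np.array(uv,float)+.5)/s-.5+[u0,v0]
CASE=[[[-105,46,34],[-105,-46,34],[85,-46,34],[85,46,34],[-105,46,34]],[[-55,33,46],[65,33,46]],[[-55,-33,46],[65,-33,46]]]
COVER=[[[-55,37,5],[-55,-37,5],[49,-37,5],[55,-33,5],[55,33,5],[49,37,5],[-55,37,5]],[[-55,29,11],[-55,-29,11],[55,-29,11],[55,29,11],[-55,29,11]]]+[[[a,17,42.5],[a,-17,42.5],[a+6,-17,42.5],[a+6,17,42.5],[a,17,42.5]] for a in(-33,3)]+[[[-33,8,42.5],[9,8,42.5]],[[-33,-8,42.5],[9,-8,42.5]]]
def draw(img,cm,p,lines,s,col=(0,0,255),off=(0,0)):
    for L in lines:
        q=(proj(tf(p,L),cm)-np.array(off)+.5)*s-.5
        cv2.polylines(img,[np.round(q*8).astype(np.int32)],False,col,1,cv2.LINE_AA,3)
E
python3 - <<'E'
from h import *
t=camera_model("top"); s=camera_model("scene")
P=np.array([[-105,46,34],[-105,-46,34],[85,46,34],[85,-46,34]])
uv=crop([[40,518],[256,555],[120,68],[338,100]],310,145,4.2)
sp=crop([[308,306],[423,207+30],[142,100]],230,190,3.3)
pc,r=fit([(t,P,uv)],[.5,-.05,-.15]); print(pc,r.round(1))
pc2,r=fit([(s,P[:3],sp)],pc); print("scene",pc2,r.round(1))
Q=np.array([[-55,37,5],[-55,-37,5],[-33,-17,42.5],[9,-17,42.5],[9,17,42.5],[-33,17,42.5]])
uv=crop([[210,533],[445,430],[328,380],[290,265],[172,312],[228,432]],180,235,6)
pk,r=fit([(t,Q,uv)],[.4,.2,.4]); print(pk,r.round(1))
a=cv2.imread("pics/top0.png");b=cv2.imread("pics/scene0.png")
A=cv2.resize(a[145:285,310:410],None,fx=4.2,fy=4.2,interpolation=cv2.INTER_CUBIC);draw(A,t,pc,CASE,4.2,off=(310,145))
B=cv2.resize(a[235:335,180:270],None,fx=5.5,fy=5.5,interpolation=cv2.INTER_CUBIC);draw(B,t,pk,COVER,5.5,off=(180,235))
C=cv2.resize(b[190:370,230:370],None,fx=4.2,fy=4.2,interpolation=cv2.INTER_CUBIC)[:590*2]
draw(C,s,pc,CASE,4.2,off=(230,190));draw(C,s,pk,COVER,4.2,off=(230,190))
cv2.imwrite("pics/o1.png",A);cv2.imwrite("pics/o2.png",B);cv2.imwrite("pics/o3.png",cv2.resize(C,None,fx=.78,fy=.78))
E
```

```text
[ 0.61546584  0.0418227  -0.19403151] [[-0.5 -0.3]
 [ 1.3  0.3]
 [-0.3 -0.7]
 [-0.   0.8]]
scene [ 0.60107056  0.05488999 -0.24412371] [[-1.6 -1.6]
 [ 1.   0. ]
 [ 0.2  5. ]]
[0.49443741 0.27524758 0.37934946] [[ 0.3  0. ]
 [ 0.7  0.6]
 [ 1.6  1.4]
 [-1.4 -2.5]
 [-0.4 -2.5]
 [-0.5  0.6]]
```

View pics/o1.png

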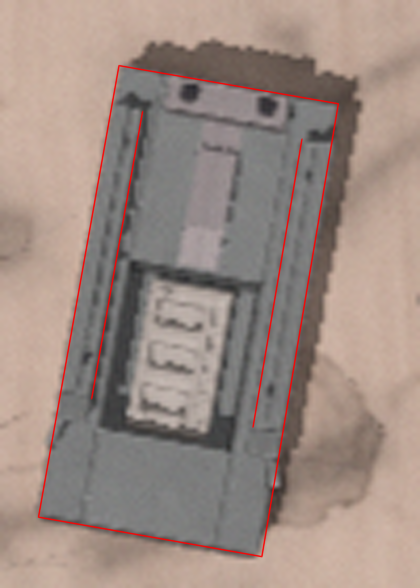

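View pics/o2.png

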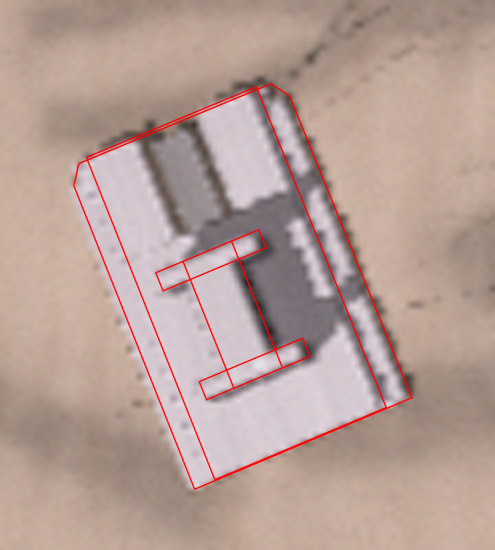

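View pics/o3.png

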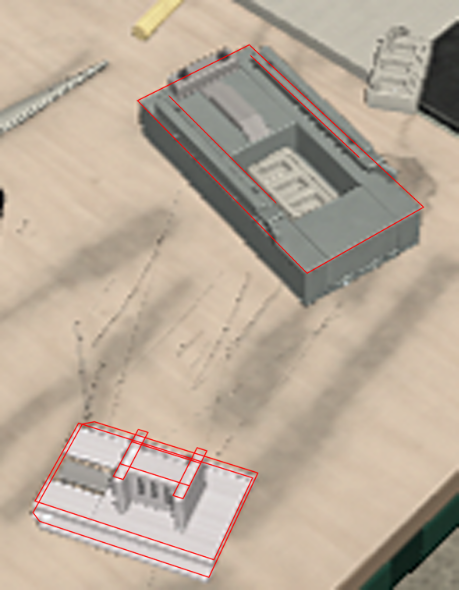

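Emit:
{"op": "jog_arm", "data": {
  "plan": [
    [[0,0,0],[1.8,5.0,0],1],
    [[0,0,0],[1.8,5.0,0],1],
    [[0,0,0],[1.8,5.0,0],1],
    [[0,0,0],[1.8,5.0,0],1],
    [[0,0,0],[1.8,5.0,0],1],
    [[0,0,0],[1.8,5.0,0],1],
    [[0,0,0],[1.8,5.0,0],1],
    [[0,0,0],[1.8,5.0,0],1],
    [[0,0,0],[1.8,5.0,0],1],
    [[0,0,0],[1.8,5.0,0],1]
  ]
}}

```text
clock: 1.35
ee_pos: [0.3669, -0.0421, 0.2312]
tcp_rot: [3.141, -0.0, 0.33]
force: [0.1, -0.3, -0.2]
gripper_width: 1.001
```

```bash
python3 - <<'E'
from h import *
cm=camera_model("wrist");R=cv2.Rodrigues(cm["rvec"])[0];C=-R.T@cm["tvec"].ravel()
print(C,R[2],cm["K"][0,0]); cv2.imwrite("pics/w0.png",read_camera("wrist")[:,:,::-1]); print(readout.sense()["ee_pos"])
E
```

```text
[ 0.43194205 -0.0193512   0.37363039] [-0.26106624 -0.08844358 -0.96126071] 427.04873010421335
[ 0.36787712 -0.036215    0.2310342 ]
```

View pics/w0.png

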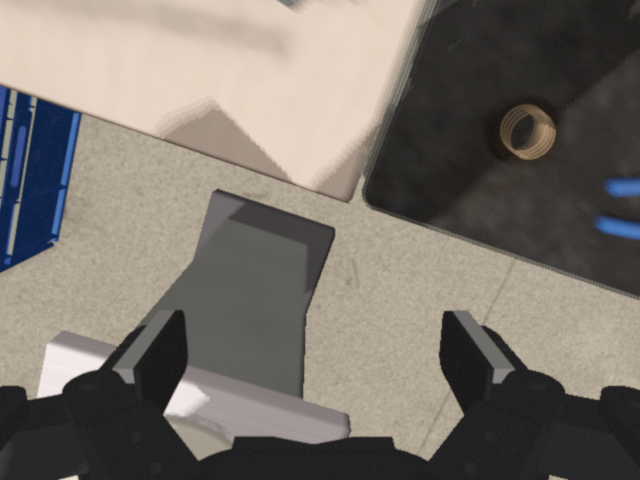

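Emit:
{"op": "jog_arm", "data": {
  "plan": [
    [[0,0,0],[5.2,2.0,0],1],
    [[0,0,0],[5.2,2.0,0],1],
    [[0,0,0],[5.2,2.0,0],1],
    [[0,0,0],[4.4,2.0,0],1],
    [[0,0,0],[0,0,0],1]
  ]
}}

```text
clock: 2.02
ee_pos: [0.5679, 0.0371, 0.2294]
tcp_rot: [-3.14, 0.002, 0.333]
force: [-0.5, -0.0, -0.9]
gripper_width: 1.001
```

```bash
python3 - <<'E'
from h import *
cm=camera_model("wrist"); im=read_camera("wrist")[:,:,::-1].copy(); cv2.imwrite("pics/w1.png",im); print(readout.sense()["ee_pos"])
np.save("w1.npy",cm,allow_pickle=True)
pc=[0.6155,0.0418,-0.194]
draw(im,cm,pc,CASE,1); cv2.imwrite("pics/w1o.png",im)
E
```

```text
[0.56678446 0.03645813 0.22993994]
```

View pics/w1o.png

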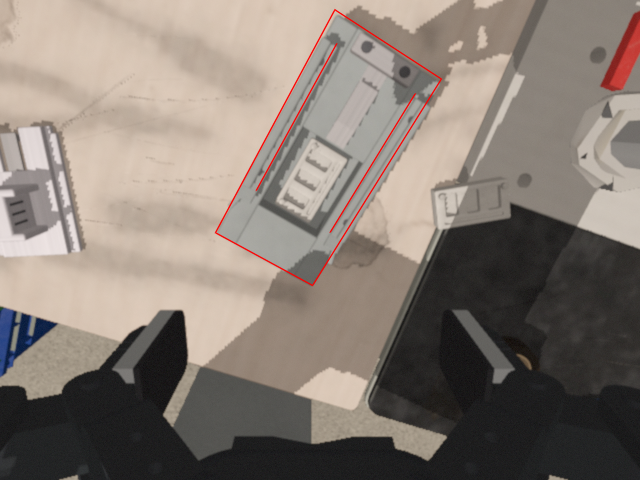

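```bash
python3 - <<'E'
from h import *
a=cv2.imread("pics/w1.png")
c=cv2.resize(a[0:150,300:460],None,fx=4,fy=4,interpolation=cv2.INTER_CUBIC);cv2.imwrite("pics/e1.png",c)
c=cv2.resize(a[140:290,200:370],None,fx=4,fy=4,interpolation=cv2.INTER_CUBIC);cv2.imwrite("pics/e2.png",c)
E
```

```text
(no output)
```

View pics/e1.png

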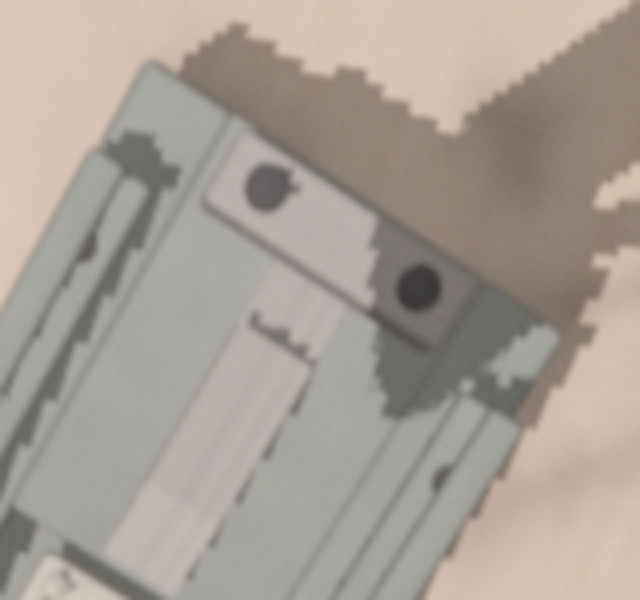

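View pics/e2.png

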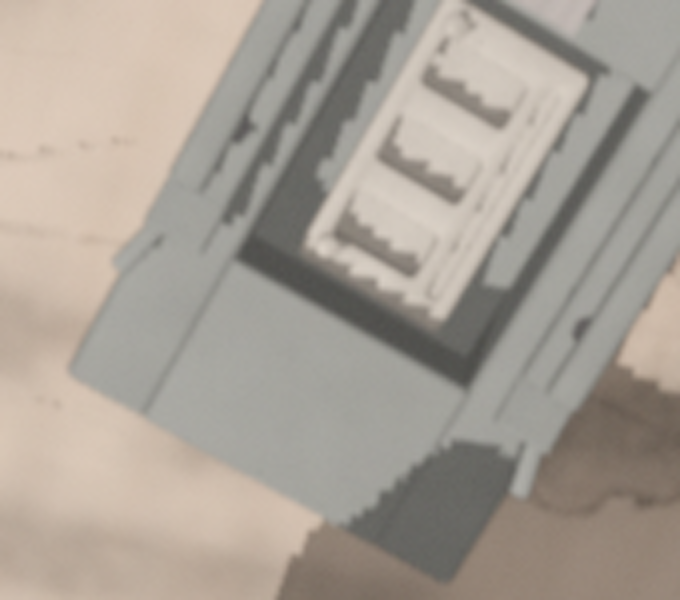

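```bash
python3 - <<'E'
from h import *
cm=np.load("w1.npy",allow_pickle=True).item(); t=camera_model("top")
P=np.array([[85,46,34],[85,-46,34],[85,27,34],[-105,46,34],[-105,-46,34],[-105,27,34.]])
uv=np.r_[crop([[150,60],[560,330],[230,113]],300,0,4),crop([[68,372],[447,583],[145,412]],200,140,4)]
pc,r=fit([(cm,P,uv)],[.615,.042,-.194]);print(pc,r.round(1))
P4=P[[0,1,3,4]];uvt=crop([[120,68],[338,100],[40,518],[256,555]],310,145,4.2)
pb,r=fit([(cm,P,uv),(t,P4,uvt)],pc);print("both",pb,r.round(1))
def ray(uv,z):
    R=cv2.Rodrigues(cm["rvec"])[0];C=-R.T@cm["tvec"].ravel()
    d=R.T@np.linalg.inv(cm["K"])@np.r_[uv,1]; X=C+d*(z-C[2])/d[2]
    c,s=np.cos(pc[2]),np.sin(pc[2]);q=X[:2]-pc[:2];return (np.array([c*q[0]+s*q[1],-s*q[0]+c*q[1]])*1000).round(1)
for n,p,z in [("ledgeL",(250,320),40),("ledgeR",(312,362),40),("stopL",(205,197),46),("stopR",(430,343),46),("stopbaseL",(205,207),34),("rampstartL",(105,550),34),("landstart",(140,488),40),("landstartR",(205,527),40)]:
    print(n,ray(crop([p],300,0,4)[0],z/1000))
np.save("pc.npy",pc)
E
```

```text
[ 0.61397359  0.04077779 -0.20286638] [[-0.9 -2.6]
 [ 2.2  0. ]
 [ 1.7 -0.9]
 [-1.8  0.7]
 [ 0.1  1.4]
 [-0.5  2.1]]
both [ 0.61418099  0.04103519 -0.20162328] [[-1.3 -3. ]
 [ 2.  -0.5]
 [ 1.3 -1.3]
 [-1.9  0.5]
 [ 0.   1.1]
 [-0.6  1.8]
 [ 0.5 -0.1]
 [ 0.8  1.7]
 [-0.4  0.1]
 [ 1.3  1.1]]
ledgeL [55.6  6.1]
ledgeR [55.3 -7.5]
stopL [67.9 24.1]
stopR [ 68.  -23.4]
stopbaseL [68.4 23.3]
rampstartL [7.1 7.5]
landstart [20.2  8. ]
landstartR [20.4 -6.2]
```

```bash
python3 - <<'E'
from h import *
cm=np.load("w1.npy",allow_pickle=True).item(); t=camera_model("top")
P=np.array([[85,46,34],[85,-46,34],[85,27,34],[-105,46,34],[-105,-46,34],[-105,27,34.]])
uv=np.r_[crop([[150,60],[560,330],[230,113]],300,0,4),crop([[68,372],[447,583],[145,412]],200,140,4)]
pc,r=fit([(cm,P,uv)],[.615,.042,-.194,0]);print(pc,r.round(1))
P4=P[[0,1,3,4]];uvt=crop([[120,68],[338,100],[40,518],[256,555]],310,145,4.2)
pc2,r=fit([(t,P4,uvt)],[.615,.042,-.194,0]);print(pc2,r.round(1))
# second shot, now static
cm=camera_model("wrist"); im=read_camera("wrist")[:,:,::-1].copy(); cv2.imwrite("pics/w2.png",im); np.save("w2.npy",cm,allow_pickle=True)
print(cm["tvec"].ravel()-np.load("w1.npy",allow_pickle=True).item()["tvec"].ravel(),np.abs(im.astype(int)-cv2.imread("pics/w1.png")).mean())
draw(im,cm,pc,CASE,1); c=cv2.resize(im[0:300,200:460],None,fx=2,fy=2,interpolation=cv2.INTER_CUBIC);cv2.imwrite("pics/e3.png",c)
E
```

```text
[ 0.61382561  0.04086358 -0.20126773 -0.00468676] [[-1.6 -0.9]
 [ 0.2  0.5]
 [ 0.7  0.6]
 [-0.5 -0.5]
 [ 0.2 -0.5]
 [ 0.5  0.7]]
[ 0.61592434  0.04165228 -0.19464224 -0.00373336] [[-0.3 -0.4]
 [-0.1  1. ]
 [-0.4 -0.5]
 [ 1.2  0.1]]
[ 9.58909730e-05 -1.34780763e-03  1.99442060e-04] 3.720910373263889
```

View pics/e3.png

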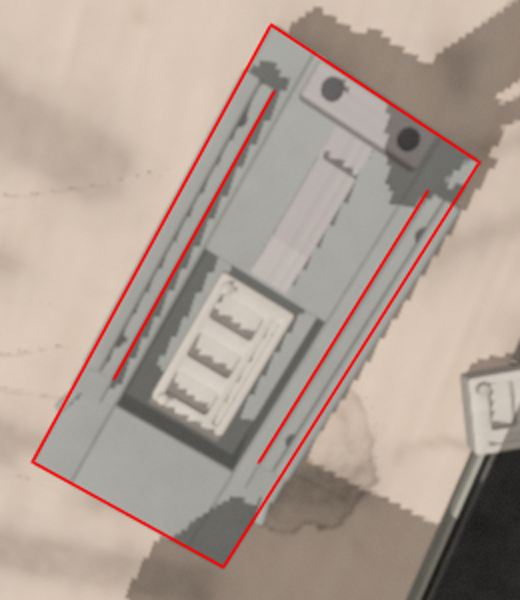

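Emit:
{"op": "jog_arm", "data": {
  "plan": [
    [[0,0,0.5],[-1.7,4.7,0],1],
    [[0,0,0.5],[-1.7,4.7,0],1],
    [[0,0,0.5],[-1.7,4.7,0],1],
    [[0,0,0.5],[-1.7,4.7,-1],1],
    [[0,0,0.6],[-1.6,4.6,-1],1],
    [[0,0,0],[0,0,0],1],
    [[0,0,0],[0,0,0],1]
  ]
}}

```text
clock: 3.0
ee_pos: [0.4827, 0.2691, 0.2118]
tcp_rot: [3.141, -0.001, 0.376]
force: [-0.1, 0.2, 0.3]
gripper_width: 0.998
```

```bash
python3 - <<'E'
from h import *
s=readout.sense();print(s["ee_pos"],s["tcp_rot"],s["force"])
cm=camera_model("wrist"); im=read_camera("wrist")[:,:,::-1].copy(); cv2.imwrite("pics/w3.png",im); 
np.save("w3.npy",cm,allow_pickle=True)
pk=[0.49444,0.27525,0.3793]
draw(im,cm,pk,COVER,1); cv2.imwrite("pics/w3o.png",im)
E
```

```text
[0.48270149 0.26911611 0.21183847] [ 3.14088753e+00 -6.27198525e-04  3.75649011e-01] [-0.07410722  0.21590721  0.32637154]
```

View pics/w3o.png

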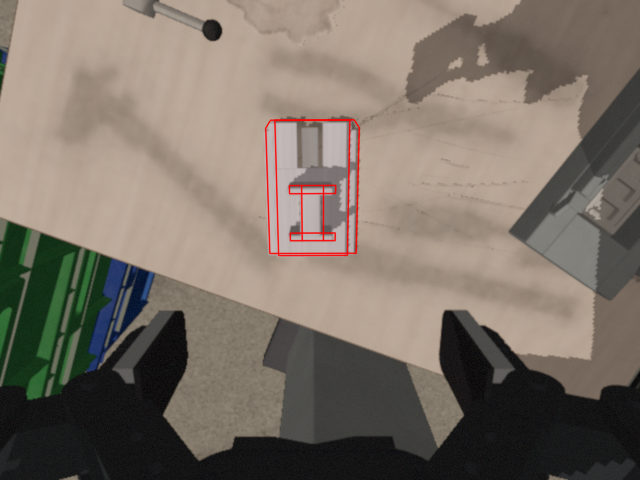

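View pics/w3.png

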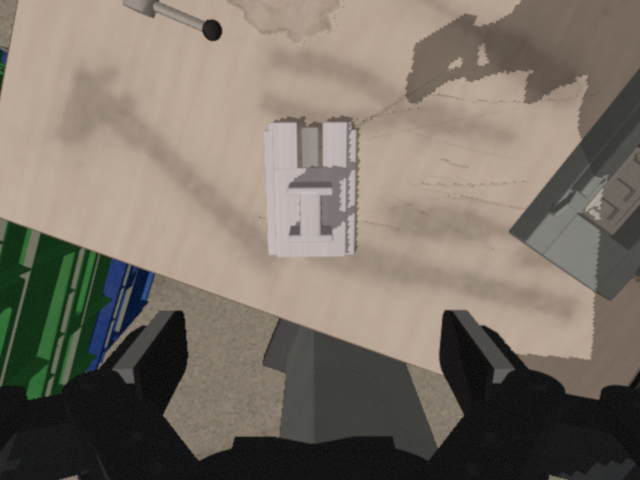

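```bash
python3 - <<'E'
from h import *
a=cv2.imread("pics/w3.png")
c=cv2.resize(a[110:265,250:375],None,fx=4.5,fy=4.5,interpolation=cv2.INTER_CUBIC)[:700];print(c.shape);cv2.imwrite("pics/e4.png",cv2.resize(a[112:262,250:375],None,fx=4,fy=4,interpolation=cv2.INTER_CUBIC))
E
```

```text
(698, 562, 3)
```

View pics/e4.png

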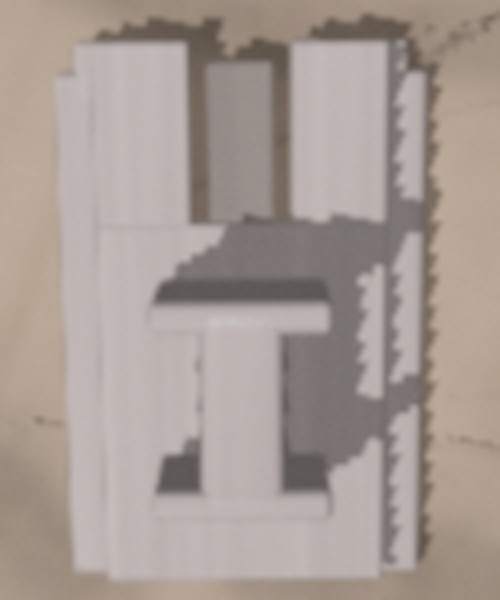

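```bash
python3 - <<'E'
from h import *
cm=np.load("w3.npy",allow_pickle=True).item()
P=np.array([[-55,37,5],[-55,-37,5],[-55,29,11],[-55,-29,11],[55,29,11],[55,-29,11],[9,17,42.5],[9,-17,42.5],[-33,17,42.5],[-33,-17,42.5]])
uv=crop([[75,572],[416,570],[108,580],[382,578],[75,42],[388,42],[152,303],[330,303],[157,517],[330,517]],250,112,4)
for p0 in ([.494,.275,.379],[.494,.275,.379,0]):
    pk,r=fit([(cm,P,uv)],p0);print(pk,r.round(1).tolist()); print("rib",tf(pk,[[-12,0,42.5]]))
E
```

```text
[0.49247297 0.27645188 0.38816969] [[-0.5, 0.3], [0.4, -0.2], [-0.0, 0.4], [0.1, 0.1], [3.1, -0.2], [-0.2, -1.2], [-1.4, -0.2], [0.5, -0.8], [-1.0, 1.3], [0.5, 0.8]]
rib [[0.48136573 0.27190995 0.0425    ]]
[ 0.49195499  0.27615986  0.38639137 -0.00286822] [[-0.2, -0.1], [0.1, -0.5], [0.2, -0.1], [-0.2, -0.2], [3.7, 0.5], [-0.3, -0.3], [-1.0, -0.0], [0.5, -0.5], [-0.7, 1.0], [0.3, 0.5]]
rib [[0.48083969 0.27163768 0.03963178]]
```

Emit:
{"op": "jog_arm", "data": {
  "plan": [
    [[0,0,0.5],[-0.17,0.24,-3],1],
    [[0,0,0],[0,0,-5],1],
    [[0,0,0],[0,0,-5],1],
    [[0,0,0],[0,0,-3],1],
    [[0,0,0],[0,0,-1.5],1],
    [[0,0,0],[0,0,-1.0],1],
    [[0,0,0],[0,0,0],1],
    [[0,0,0],[0,0,0],1]
  ],
  "grip_force": 40
}}

```text
clock: 4.05
ee_pos: [0.4822, 0.2729, 0.0276]
tcp_rot: [3.141, -0.002, 0.385]
force: [-0.4, -0.2, 0.0]
gripper_width: 1.002
```

```bash
python3 - <<'E'
from h import *
s=readout.sense();print(s["ee_pos"],s["tcp_rot"],s["force"])
cv2.imwrite("pics/w4.png",read_camera("wrist")[:,:,::-1])
E
```

```text
[0.48216128 0.27287107 0.02763028] [ 3.14137183e+00 -2.45517369e-03  3.84853346e-01] [-0.37986795 -0.21828114  0.00641072]
```

View pics/w4.png

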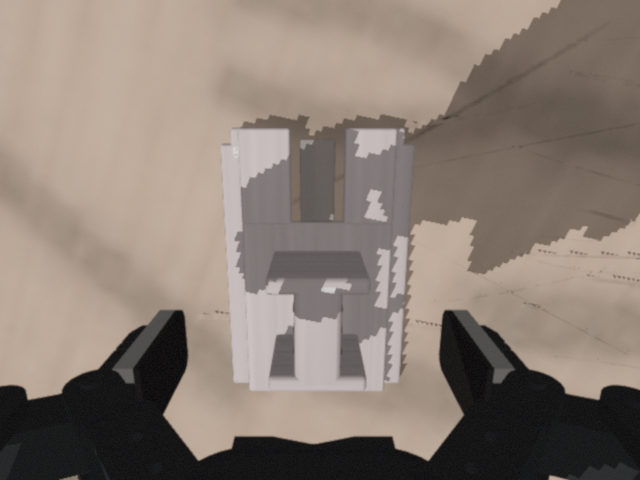

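```bash
python3 - <<'E'
from h import *
cm=camera_model("wrist");s=readout.sense();e=s["ee_pos"]
c,n=np.cos(s["tcp_rot"][2]),np.sin(s["tcp_rot"][2])
for x in(-.011,0,.011):
  print(x,proj([[e[0]+c*x,e[1]+n*x,z] for z in (.0276,.0425,.0463)],cm).round(0).tolist())
P=np.array([[9,17,42.5],[9,-17,42.5],[-33,17,42.5],[-33,-17,42.5],[55,29,11],[55,-29,11],[-55,29,11],[-55,-29,11]])
uv=[[267,281],[369,280],[270,388],[366,388],[232,128],[403,128],[250,390],[383,390]]
for p0 in ([.494,.275,.379],[.494,.275,.379,0]):
    pk,r=fit([(cm,P,uv)],p0);print(pk,r.round(1).tolist()); print("rib",tf(pk,[[-12,0,42.5]]))
E
```

```text
-0.011 [[315.0, 342.0], [315.0, 364.0], [315.0, 370.0]]
0 [[315.0, 315.0], [315.0, 335.0], [315.0, 340.0]]
0.011 [[315.0, 287.0], [315.0, 304.0], [315.0, 309.0]]
[0.49255665 0.27603084 0.38441083] [[-2.2, -2.6], [2.4, -1.5], [-1.6, 4.3], [0.8, 4.4], [5.2, -0.6], [-4.8, -0.5], [-0.5, 1.5], [1.1, 1.7]]
rib [[0.48143241 0.27153069 0.0425    ]]
[ 0.49218461  0.27583539  0.38408477 -0.00199567] [[-1.4, -3.6], [1.7, -2.5], [-0.9, 1.8], [0.1, 2.0], [6.4, 0.4], [-5.7, 0.6], [0.2, -0.5], [0.4, -0.3]]
rib [[0.48105891 0.27133886 0.04050433]]
```

Emit:
{"op": "jog_arm", "data": {
  "plan": [
    [[0,0,0],[0,-0.08,-1.0],1],
    [[0,0,0],[0,0,0],0.2],
    [[0,0,0],[0,0,0],-0.3],
    [[0,0,0],[0,0,0],-1],
    [[0,0,0],[0,0,0],-1],
    [[0,0,0],[0,0,0],-1],
    [[0,0,0],[0,0,0],-1],
    [[0,0,0],[0,0,0],-1]
  ],
  "grip_force": 40
}}

```text
clock: 5.1
ee_pos: [0.4813, 0.2719, 0.0166]
tcp_rot: [3.142, -0.001, 0.385]
force: [0.5, -0.0, 2.6]
gripper_width: 0.181
```

Emit:
{"op": "jog_arm", "data": {
  "plan": [
    [[0,0,0],[0,0,0],-1],
    [[0,0,0],[0,0,2],-1],
    [[0,0,0],[0,0,4],-1],
    [[0,0,0],[0,0,4],-1],
    [[0,0,0],[0,0,0],-1]
  ],
  "grip_force": 60
}}

```text
clock: 5.72
ee_pos: [0.483, 0.2725, 0.119]
tcp_rot: [3.141, -0.006, 0.385]
force: [1.1, 0.1, -3.6]
gripper_width: 0.173
```

```bash
python3 - <<'E'
from h import *
s=readout.sense();print(s["ee_pos"],s["tcp_rot"],s["force"],s["gripper_width"])
cm=camera_model("wrist");im=read_camera("wrist")[:,:,::-1].copy()
cv2.imwrite("pics/w5.png",im);np.save("w5.npy",cm,allow_pickle=True)
e=s["ee_pos"];y=s["tcp_rot"][2]
p=[e[0]+.012*np.cos(y),e[1]+.012*np.sin(y),y,e[2]-.0166]
draw(im,cm,p,COVER,1);cv2.imwrite("pics/w5o.png",im)
E
```

```text
[0.48303305 0.27245355 0.11900583] [ 3.14111803 -0.00600439  0.38495262] [ 1.09673525  0.08547582 -3.61379619] 0.17315225078474042
```

View pics/w5o.png

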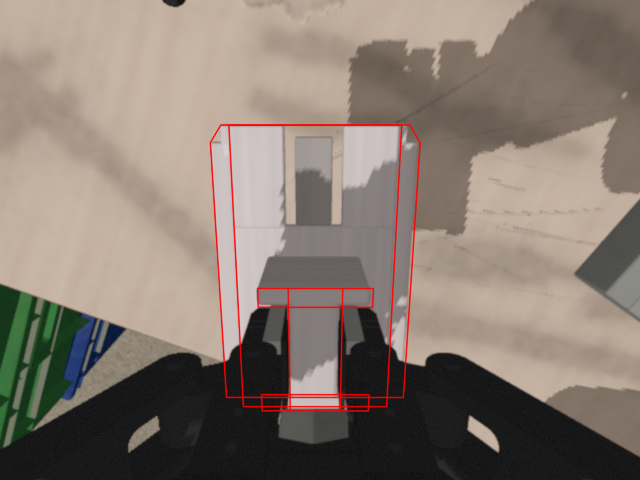

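View pics/w5.png

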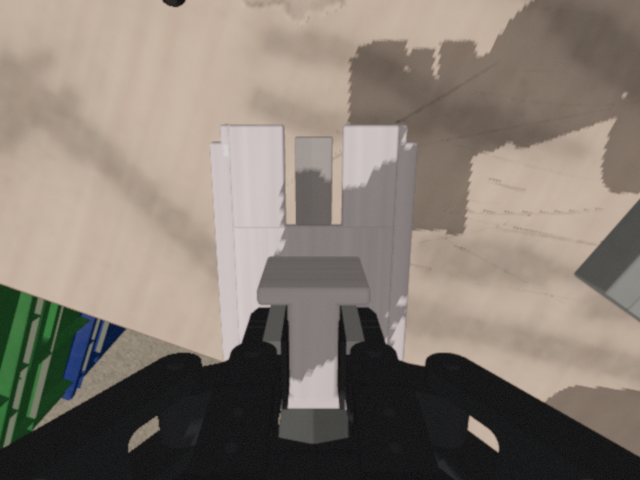

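Emit:
{"op": "jog_arm", "data": {
  "plan": [
    [[0,0,-6],[-0.4,-3.4,0],-1],
    [[0,0,-6],[-0.4,-3.4,0],-1],
    [[0,0,-6],[-0.4,-3.4,0],-1],
    [[0,0,-6],[-0.4,-3.4,0],-1],
    [[0,0,-6],[-0.4,-3.4,0],-1],
    [[0,0,-3.5],[-0.3,-3.0,0],-1],
    [[0,0,0],[0,0,-1],-1],
    [[0,0,0],[0,0,-1],-1],
    [[0,0,0],[0,0,0],-1]
  ]
}}

```text
clock: 6.9
ee_pos: [0.4563, 0.0727, 0.0941]
tcp_rot: [3.141, 0.005, -0.198]
force: [-0.1, 0.3, -1.8]
gripper_width: 0.178
```

```bash
cat > look.py <<'E'
from h import *
import sys
PC=[float(v) for v in open("pc.txt").read().split()]
n=sys.argv[1]; s=readout.sense();e=s["ee_pos"];y=s["tcp_rot"][2]
c,k=np.cos(PC[2]),np.sin(PC[2]);co=e[:2]+.012*np.array([np.cos(y),np.sin(y)]);q=co-PC[:2]
print("tcp",e.round(4),"rot",s["tcp_rot"].round(4),"F",s["force"].round(1),"M",s["moment"].round(2),"cover in case mm",(c*q[0]+k*q[1])*1000,(-k*q[0]+c*q[1])*1000,"yaw err",y-PC[2],"under z",e[2]-.0166)
f=s["force"];print("F case x,y",c*f[0]+k*f[1],-k*f[0]+c*f[1], s["clock"])
for cam in sys.argv[2:]:
    cm=camera_model(cam);im=read_camera(cam)[:,:,::-1].copy();np.save(f"{cam}_{n}.npy",cm,allow_pickle=True)
    cv2.imwrite(f"pics/{cam}_{n}.png",im)
    draw(im,cm,PC,CASE,1);draw(im,cm,[co[0],co[1],y,e[2]-.0166],COVER,1,(0,200,0));cv2.imwrite(f"pics/{cam}_{n}o.png",im)
E
echo 0.6142 0.0410 -0.200 >pc.txt; python3 look.py a wrist top
```

```text
tcp [0.4563 0.0727 0.0941] rot [ 3.1414  0.0046 -0.1985] F [-0.1  0.3 -1.8] M [-0.02  0.04 -0.04] cover in case mm -149.0929782194629 -0.3180024775185607 yaw err 0.0015164987863221513 under z 0.07752570843425052
F case x,y -0.203836690287212 0.29867368972285896 6.9
```

View pics/wrist_ao.png

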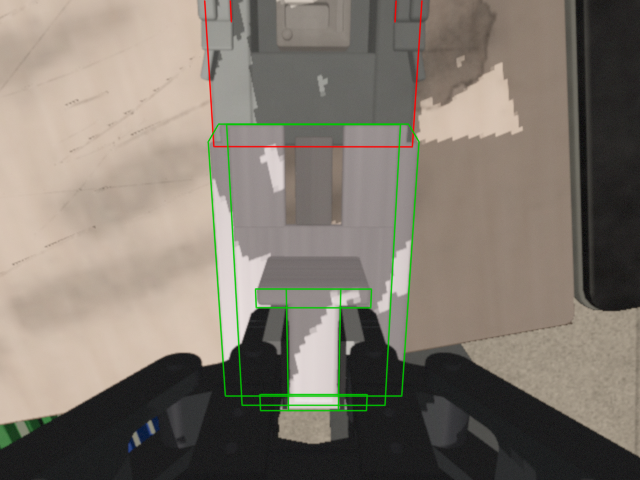

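View pics/wrist_a.png

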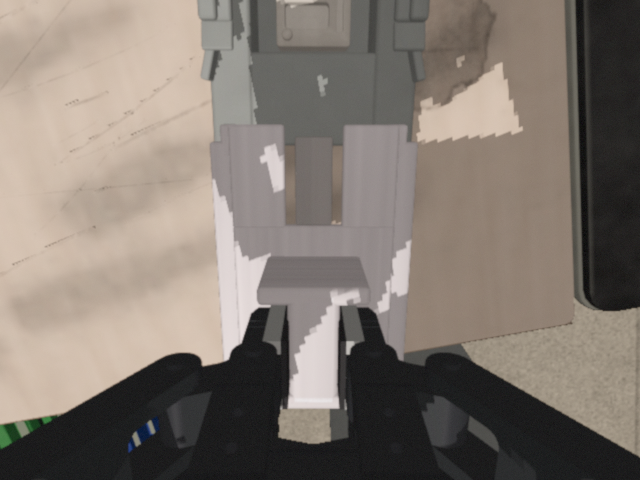

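Emit:
{"op": "jog_arm", "data": {
  "plan": [
    [[0,0,0],[0,0,-2],-1],
    [[0,0,0],[0,0,-1.5],-1],
    [[0,0,0],[0,0,-0.5],-1],
    [[0,0,0],[0,0,0],-1],
    [[0,0,0],[0,0,0],-1]
  ]
}}

```text
clock: 7.62
ee_pos: [0.4587, 0.0717, 0.0569]
tcp_rot: [-3.141, -0.001, -0.2]
force: [-0.5, -0.3, -1.7]
gripper_width: 0.172
```

```bash
python3 look.py b wrist scene
```

```text
tcp [0.4587 0.0717 0.0569] rot [-3.1415e+00 -1.3000e-03 -1.9980e-01] F [-0.5 -0.3 -1.7] M [ 0.01  0.04 -0.  ] cover in case mm -146.52800305576181 -0.8009039909545392 yaw err 0.00022963796103631084 under z 0.04034854437475756
F case x,y -0.45784143708046204 -0.41092747240170163 7.625
```

View pics/wrist_b.png

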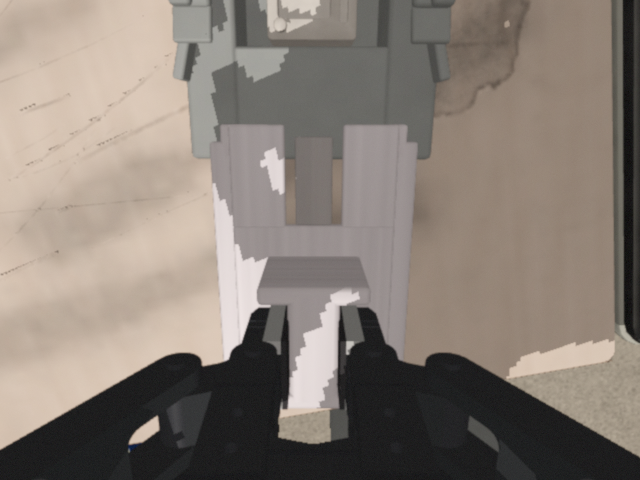

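Emit:
{"op": "jog_arm", "data": {
  "plan": [
    [[0,0,0],[0,0,-0.2],-1],
    [[0,0,0],[0,0,-0.2],-1],
    [[0,0,0],[0,0,0],-1],
    [[0,0,0],[0,0,0],-1]
  ]
}}

```text
clock: 8.22
ee_pos: [0.458, 0.0718, 0.0523]
tcp_rot: [3.142, 0.0, -0.2]
force: [0.0, 0.4, -2.9]
gripper_width: 0.176
```

Emit:
{"op": "jog_arm", "data": {
  "plan": [
    [[0,0,0],[0,0,-0.1],-1],
    [[0,0,0],[0,0,0],-1],
    [[0,0,0],[0,0,0],-1]
  ]
}}

```text
clock: 8.6
ee_pos: [0.4581, 0.0718, 0.0513]
tcp_rot: [3.142, -0.0, -0.2]
force: [-0.2, -0.2, -2.4]
gripper_width: 0.173
```

```bash
python3 look.py c scene
```

```text
tcp [0.4581 0.0718 0.0513] rot [ 3.1416e+00 -1.0000e-04 -1.9980e-01] F [-0.2 -0.2 -2.4] M [-0.04  0.06 -0.03] cover in case mm -147.13787296799148 -0.8524190389088588 yaw err 0.0002157726962169204 under z 0.034719873000047946
F case x,y -0.16091142050296942 -0.2501115750347626 8.6
```

Emit:
{"op": "jog_arm", "data": {
  "plan": [
    [[0,0,0],[0.98,-0.14,0],-1],
    [[0,0,0],[0.98,-0.2,0],-1],
    [[0,0,0],[0.5,-0.1,0],-1],
    [[0,0,0],[0,0,0],-1],
    [[0,0,0],[0,0,0],-1]
  ]
}}

```text
clock: 9.28
ee_pos: [0.4823, 0.0674, 0.0511]
tcp_rot: [3.142, 0.001, -0.2]
force: [0.3, -0.0, -2.8]
gripper_width: 0.178
```

```bash
python3 look.py d wrist
```

```text
tcp [0.4823 0.0674 0.0511] rot [ 3.1416e+00  7.0000e-04 -1.9980e-01] F [ 0.3 -0.  -2.8] M [-0.03  0.06  0.01] cover in case mm -122.5000556716465 -0.28628070862859667 yaw err 0.00018487611823198025 under z 0.03449518394835353
F case x,y 0.3235780485127974 0.032431918128722516 9.275
```

View pics/wrist_d.png

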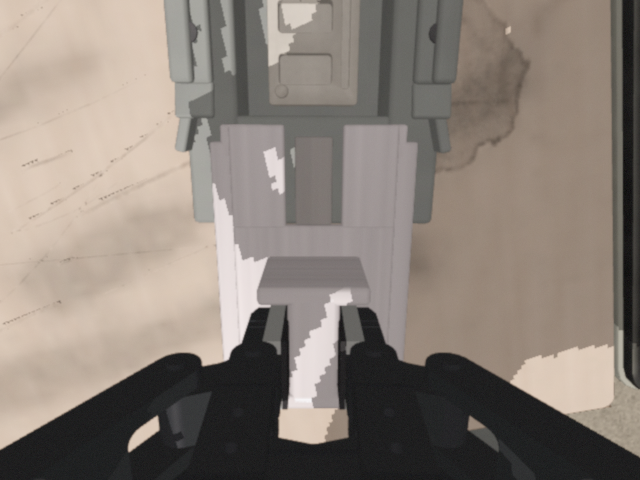

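Emit:
{"op": "jog_arm", "data": {
  "plan": [
    [[0,0,0],[0.5,-0.1,0],-1],
    [[0,0,0],[0.5,-0.1,0],-1],
    [[0,0,0],[0.5,-0.1,0],-1],
    [[0,0,0],[0,0,0],-1]
  ]
}}

```text
clock: 9.82
ee_pos: [0.4982, 0.0642, 0.0514]
tcp_rot: [-3.142, -0.0, -0.2]
force: [-0.0, -0.0, -3.0]
gripper_width: 0.175
```

```bash
python3 look.py e wrist
```

```text
tcp [0.4982 0.0642 0.0514] rot [-3.1416e+00 -4.0000e-04 -1.9990e-01] F [-0. -0. -3.] M [0.03 0.02 0.05] cover in case mm -106.32191447344145 -0.2718242146455586 yaw err 7.358892986447652e-05 under z 0.03481778246535014
F case x,y -0.004867694467117029 -0.03871184231511084 9.825
```

View pics/wrist_e.png

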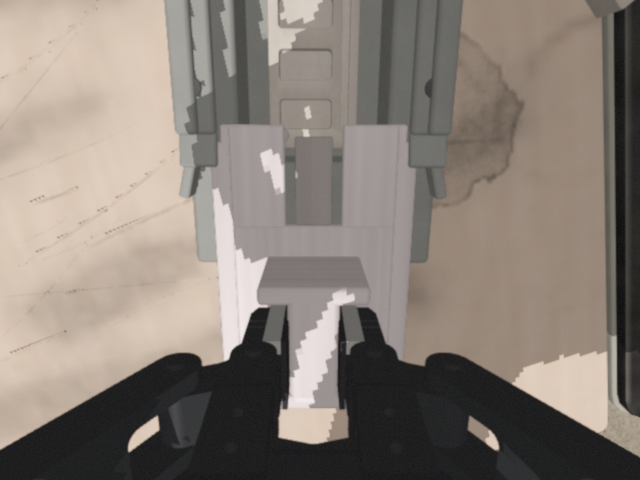

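Emit:
{"op": "jog_arm", "data": {
  "plan": [
    [[0,0,0],[0.5,-0.08,0],-1],
    [[0,0,0],[0.5,-0.1,0],-1],
    [[0,0,0],[0.5,-0.1,0],-1],
    [[0,0,0],[0.5,-0.1,0],-1],
    [[0,0,0],[0,0,0],-1]
  ]
}}

```text
clock: 10.5
ee_pos: [0.5181, 0.0604, 0.0514]
tcp_rot: [-3.142, -0.0, -0.2]
force: [-0.0, -1.1, -2.4]
gripper_width: 0.177
```

```bash
python3 look.py f wrist
```

```text
tcp [0.5181 0.0604 0.0514] rot [-3.1416e+00 -4.0000e-04 -1.9990e-01] F [-0.  -1.1 -2.4] M [0.01 0.04 0.04] cover in case mm -86.03542600501848 -0.051192058831767834 yaw err 5.8443183307999025e-05 under z 0.03478027822627343
F case x,y 0.18957930109700094 -1.0457510335647642 10.5
```

View pics/wrist_f.png

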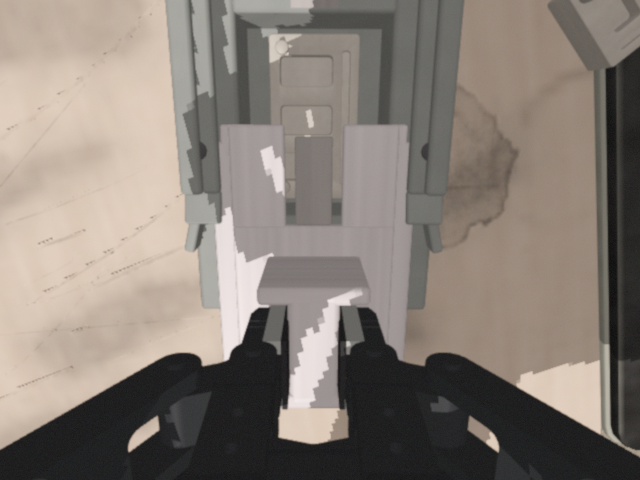

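Emit:
{"op": "jog_arm", "data": {
  "plan": [
    [[0,0,0],[0.5,-0.1,0],-1],
    [[0,0,0],[0.5,-0.1,0],-1],
    [[0,0,0],[0.5,-0.1,0],-1],
    [[0,0,0],[0.5,-0.1,0],-1],
    [[0,0,0],[0,0,0],-1]
  ]
}}

```text
clock: 11.18
ee_pos: [0.5381, 0.0564, 0.0514]
tcp_rot: [3.142, -0.0, -0.2]
force: [-0.2, 0.2, -2.5]
gripper_width: 0.177
```

```bash
python3 look.py g
```

```text
tcp [0.5381 0.0564 0.0514] rot [ 3.1416e+00 -4.0000e-04 -1.9990e-01] F [-0.2  0.2 -2.5] M [-0.01  0.06 -0.04] cover in case mm -65.62171369241182 0.004279636868659634 yaw err 0.00010547295777768584 under z 0.03477777975513251
F case x,y -0.21226992781175721 0.18410149908009044 11.175
```

Emit:
{"op": "jog_arm", "data": {
  "plan": [
    [[0,0,0],[0.5,-0.1,0],-1],
    [[0,0,0],[0.5,-0.1,0],-1],
    [[0,0,0],[0.5,-0.1,0],-1],
    [[0,0,0],[0.3,-0.06,0],-1],
    [[0,0,0],[0,0,0],-1]
  ]
}}

```text
clock: 11.8
ee_pos: [0.5559, 0.0529, 0.0513]
tcp_rot: [-3.142, -0.0, -0.2]
force: [-0.9, 0.5, -3.5]
gripper_width: 0.18
```

```bash
python3 look.py h wrist
```

```text
tcp [0.5559 0.0529 0.0513] rot [-3.1416e+00 -1.0000e-04 -1.9990e-01] F [-0.9  0.5 -3.5] M [-0.02  0.01 -0.02] cover in case mm -47.52721719334634 0.09225872560910883 yaw err 0.00012141796261327942 under z 0.03471307484831444
F case x,y -0.9919794651295245 0.3081857655460303 11.8
```

View pics/wrist_h.png

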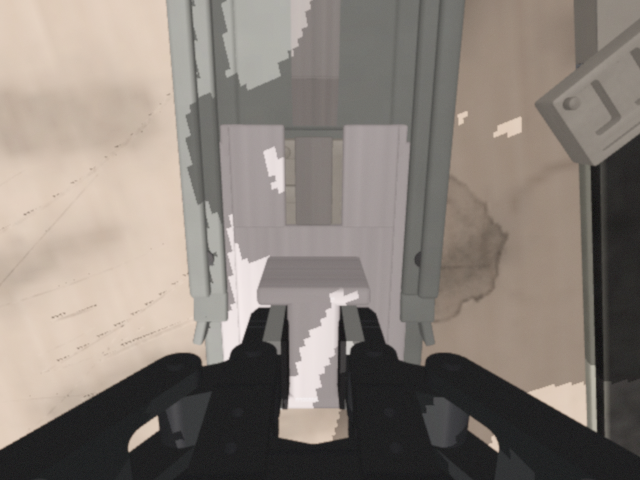

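```bash
python3 - <<'E'
from h import *
cm=np.load("wrist_h.npy",allow_pickle=True).item();pc=[.6142,.0410,-.2]
R=cv2.Rodrigues(cm["rvec"])[0];C=-R.T@cm["tvec"].ravel()
def ray(uv,z):
    d=R.T@np.linalg.inv(cm["K"])@np.r_[uv,1]; X=C+d*(z-C[2])/d[2]
    c,s=np.cos(pc[2]),np.sin(pc[2]);q=X[:2]-pc[:2];return (np.array([c*q[0]+s*q[1],-s*q[0]+c*q[1]])*1000).round(1)
print(ray((314,78),.04),ray((290,78),.04),ray((340,78),.04),"coverfront",ray((314,125),.0457),ray((314,136),.040))
E
```

```text
[22.4 -0.2] [22.4  7.9] [22.4 -9. ] coverfront [ 7.1 -0.2] [ 3.3 -0.2]
```

Emit:
{"op": "jog_arm", "data": {
  "plan": [
    [[0,0,0],[0.3,-0.06,0],-1],
    [[0,0,0],[0.3,-0.06,0],-1],
    [[0,0,0],[0.3,-0.06,0],-1],
    [[0,0,0],[0.3,-0.06,0],-1],
    [[0,0,0],[0,0,0],-1]
  ]
}}

```text
clock: 12.48
ee_pos: [0.5672, 0.0507, 0.0512]
tcp_rot: [3.142, 0.001, -0.2]
force: [-4.8, 0.8, 0.5]
gripper_width: 0.179
```

```bash
python3 look.py i
```

```text
tcp [0.5672 0.0507 0.0512] rot [ 3.1415e+00  1.4000e-03 -1.9970e-01] F [-4.8  0.8  0.5] M [ 0.16  0.54 -0.01] cover in case mm -35.96166307743248 0.1677840432332796 yaw err 0.00026269279908436305 under z 0.03461991252110151
F case x,y -4.885649613061781 -0.1259727116343473 12.475
```

Emit:
{"op": "jog_arm", "data": {
  "plan": [
    [[0,0,0],[0.3,-0.06,0],-1],
    [[0,0,0],[0.3,-0.06,0],-1],
    [[0,0,0],[0.3,-0.06,0],-1],
    [[0,0,0],[0.3,-0.06,0],-1],
    [[0,0,0],[0,0,0],-1]
  ]
}}

```text
clock: 13.1
ee_pos: [0.5786, 0.0486, 0.0513]
tcp_rot: [3.142, 0.003, -0.199]
force: [-4.2, 0.6, 3.2]
gripper_width: 0.176
```

```bash
python3 look.py j wrist
```

```text
tcp [0.5786 0.0486 0.0513] rot [ 3.1416e+00  2.6000e-03 -1.9940e-01] F [-4.2  0.6  3.2] M [ 0.1   0.46 -0.01] cover in case mm -24.40294087196262 0.40443164965200257 yaw err 0.0005717050097256426 under z 0.03467912517643826
F case x,y -4.247383788136061 -0.2081182616742442 13.1
```

View pics/wrist_j.png

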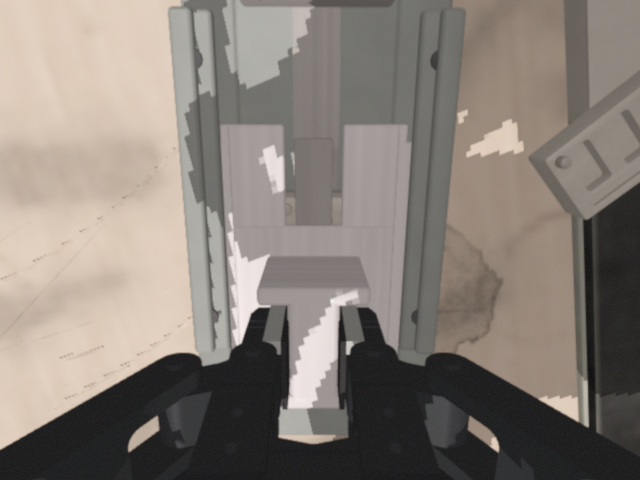

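Emit:
{"op": "jog_arm", "data": {
  "plan": [
    [[0,0,0],[0.3,-0.06,0],-1],
    [[0,0,0],[0.3,-0.06,0],-1],
    [[0,0,0],[0.3,-0.06,0],-1],
    [[0,0,0],[0.3,-0.06,0],-1],
    [[0,0,0],[0.2,-0.04,0],-1],
    [[0,0,0],[0,0,0],-1]
  ]
}}

```text
clock: 13.9
ee_pos: [0.5944, 0.0452, 0.0515]
tcp_rot: [-3.142, -0.001, -0.2]
force: [-2.5, 0.3, 1.8]
gripper_width: 0.178
```

```bash
python3 look.py k wrist
```

```text
tcp [0.5944 0.0452 0.0515] rot [-3.1416e+00 -1.5000e-03 -1.9980e-01] F [-2.5  0.3  1.8] M [0.   0.13 0.  ] cover in case mm -8.28813534559588 0.18368147814029231 yaw err 0.000151638253160169 under z 0.034911825092901305
F case x,y -2.4853156434133292 -0.15611296228735144 13.9
```

View pics/wrist_k.png

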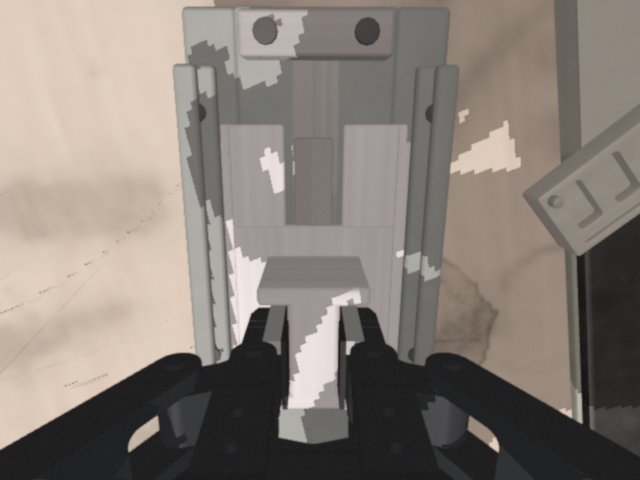

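```bash
python3 - <<'E'
from h import *
a=cv2.imread("pics/wrist_k.png");cv2.imwrite("pics/e5.png",cv2.resize(a[0:140,220:410],None,fx=4,fy=4,interpolation=cv2.INTER_CUBIC))
cm=np.load("wrist_k.npy",allow_pickle=True).item();pc=[.6142,.0410,-.2]
R=cv2.Rodrigues(cm["rvec"])[0];C=-R.T@cm["tvec"].ravel()
def ray(uv,z):
    d=R.T@np.linalg.inv(cm["K"])@np.r_[uv,1]; X=C+d*(z-C[2])/d[2]
    c,s=np.cos(pc[2]),np.sin(pc[2]);q=X[:2]-pc[:2];return (np.array([c*q[0]+s*q[1],-s*q[0]+c*q[1]])*1000).round(1)
print(ray((314,52),.046),ray((314,55),.046),ray((314,58),.046),ray((314,58),.034),"coverfront",ray((314,125),.0457))
E
```

```text
[69.  -0.1] [68.1 -0.1] [67.2 -0.1] [68.7 -0.1] coverfront [46.4 -0.1]
```

View pics/e5.png

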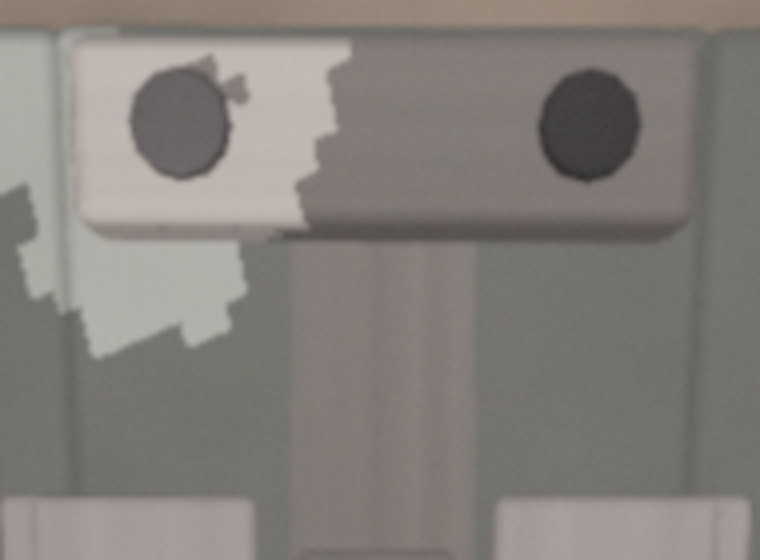

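Emit:
{"op": "jog_arm", "data": {
  "plan": [
    [[0,0,0],[0.3,-0.06,0],-1],
    [[0,0,0],[0.3,-0.06,0],-1],
    [[0,0,0],[0.3,-0.06,0],-1],
    [[0,0,0],[0.3,-0.06,0],-1],
    [[0,0,0],[0,0,0],-1]
  ]
}}

```text
clock: 14.58
ee_pos: [0.6065, 0.0428, 0.0515]
tcp_rot: [-3.141, -0.002, -0.2]
force: [-2.1, 0.5, 2.2]
gripper_width: 0.173
```

```bash
python3 look.py l wrist
```

```text
tcp [0.6065 0.0428 0.0515] rot [-3.1415e+00 -1.7000e-03 -1.9990e-01] F [-2.1  0.5  2.2] M [0.09 0.11 0.03] cover in case mm 4.079590046846752 0.2325582018657405 yaw err 0.00011410591376664891 under z 0.03494158479714815
F case x,y -2.190079969301523 0.05626286900972377 14.575
```

View pics/wrist_l.png

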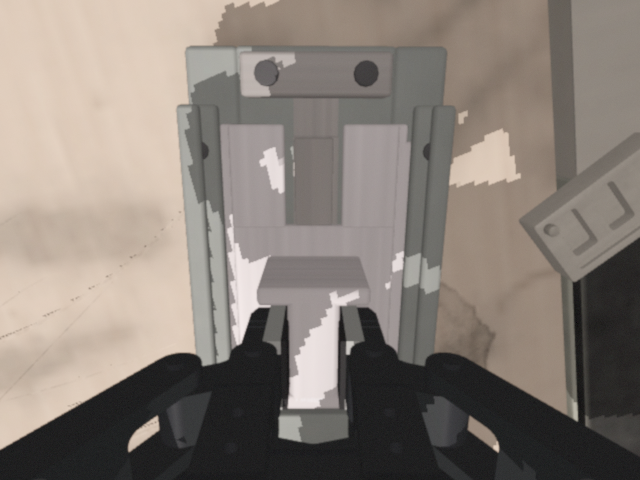

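Emit:
{"op": "jog_arm", "data": {
  "plan": [
    [[0,0,0],[0.15,-0.03,0],-1],
    [[0,0,0],[0.15,-0.03,0],-1],
    [[0,0,0],[0,0,0],-1],
    [[0,0,0],[0,0,0],-1]
  ]
}}

```text
clock: 15.12
ee_pos: [0.6087, 0.0424, 0.0513]
tcp_rot: [-3.142, -0.0, -0.2]
force: [-2.7, 0.8, 2.5]
gripper_width: 0.173
```

Emit:
{"op": "jog_arm", "data": {
  "plan": [
    [[0,0,0],[0.1,-0.02,0],-1],
    [[0,0,0],[0,0,0],-1],
    [[0,0,0],[0,0,0],-1]
  ]
}}

```text
clock: 15.5
ee_pos: [0.6101, 0.0421, 0.0515]
tcp_rot: [-3.142, -0.001, -0.2]
force: [-2.3, 0.7, 2.4]
gripper_width: 0.183
```

Emit:
{"op": "jog_arm", "data": {
  "plan": [
    [[0,0,0],[0.05,-0.01,0],-1],
    [[0,0,0],[0,0,0],-1],
    [[0,0,0],[0,0,0],-1]
  ]
}}

```text
clock: 15.88
ee_pos: [0.6107, 0.0419, 0.0516]
tcp_rot: [-3.142, -0.001, -0.2]
force: [0.2, 0.3, 0.6]
gripper_width: 0.174
```

Emit:
{"op": "jog_arm", "data": {
  "plan": [
    [[0,0,0],[0.05,-0.01,0],-1],
    [[0,0,0],[0,0,0],-1],
    [[0,0,0],[0,0,0],-1]
  ]
}}

```text
clock: 16.25
ee_pos: [0.611, 0.0419, 0.0515]
tcp_rot: [-3.142, -0.001, -0.2]
force: [1.0, 0.0, 2.3]
gripper_width: 0.172
```

Emit:
{"op": "jog_arm", "data": {
  "plan": [
    [[0,0,0],[0.05,-0.01,0],-1],
    [[0,0,0],[0,0,0],-1],
    [[0,0,0],[0,0,0],-1]
  ]
}}

```text
clock: 16.62
ee_pos: [0.6113, 0.0418, 0.0514]
tcp_rot: [3.142, -0.001, -0.2]
force: [1.3, 0.2, 2.2]
gripper_width: 0.175
```

```bash
python3 look.py m wrist
```

```text
tcp [0.6113 0.0418 0.0514] rot [ 3.1416e+00 -5.0000e-04 -1.9980e-01] F [1.3 0.2 2.2] M [-0.13 -0.47 -0.04] cover in case mm 9.0433151273138 0.23769311924834816 yaw err 0.000245548659081829 under z 0.03477492300831786
F case x,y 1.2234478387722236 0.48188249772280056 16.625
```

View pics/wrist_m.png

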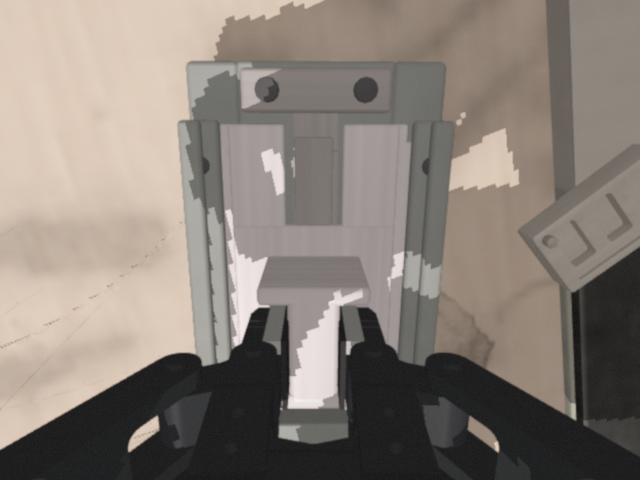

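Emit:
{"op": "jog_arm", "data": {
  "plan": [
    [[0,0,0],[0.05,-0.01,0],-1],
    [[0,0,0],[0,0,0],-1],
    [[0,0,0],[0,0,0],-1]
  ]
}}

```text
clock: 17.05
ee_pos: [0.6118, 0.0417, 0.0514]
tcp_rot: [-3.142, -0.001, -0.2]
force: [1.9, -0.5, 1.0]
gripper_width: 0.174
```

Emit:
{"op": "jog_arm", "data": {
  "plan": [
    [[0,0,0],[0.05,-0.01,0],-1],
    [[0,0,0],[0,0,0],-1],
    [[0,0,0],[0,0,0],-1]
  ]
}}

```text
clock: 17.42
ee_pos: [0.6124, 0.0416, 0.0514]
tcp_rot: [-3.142, -0.001, -0.2]
force: [2.5, -0.6, 0.7]
gripper_width: 0.173
```

```bash
python3 look.py n
```

```text
tcp [0.6124 0.0416 0.0514] rot [-3.1415e+00 -6.0000e-04 -1.9980e-01] F [ 2.5 -0.6  0.7] M [-0.14 -0.72  0.03] cover in case mm 10.099926683246776 0.2415837465713326 yaw err 0.00016322687450293083 under z 0.03475845508718302
F case x,y 2.5421912222460428 -0.13544776722099144 17.425
```

Emit:
{"op": "jog_arm", "data": {
  "plan": [
    [[0,0,0],[0.05,-0.01,0],-1],
    [[0,0,0],[0,0,0],-1],
    [[0,0,0],[0,0,0],-1]
  ]
}}

```text
clock: 17.8
ee_pos: [0.6128, 0.0415, 0.0512]
tcp_rot: [-3.142, -0.0, -0.2]
force: [4.3, -1.2, -1.0]
gripper_width: 0.18
```

```bash
python3 look.py o wrist
```

```text
tcp [0.6128 0.0415 0.0512] rot [-3.1416e+00 -3.0000e-04 -1.9980e-01] F [ 4.3 -1.2 -1. ] M [-0.12 -0.81  0.  ] cover in case mm 10.491554886512674 0.24184814059283036 yaw err 0.00016953072018638382 under z 0.034645870048211555
F case x,y 4.450027430416117 -0.3250331987234494 17.8
```

View pics/wrist_o.png

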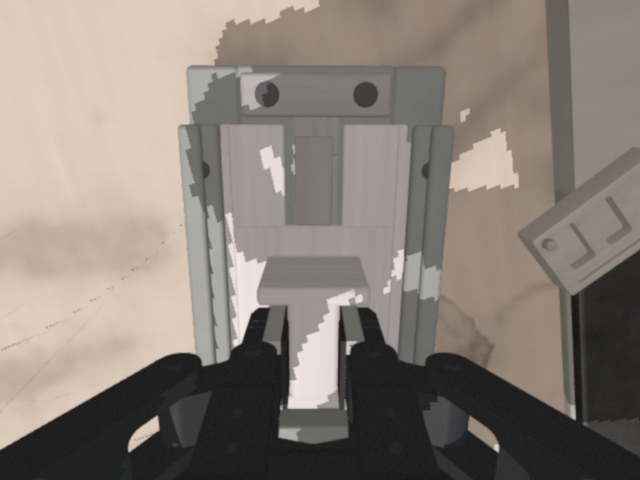

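Tab edge is seen narrowing on the right (shadow at col 335–342), so it is coming down. Continue in half-millimetre steps.

Emit:
{"op": "jog_arm", "data": {
  "plan": [
    [[0,0,0],[0.05,-0.01,0],-1],
    [[0,0,0],[0,0,0],-1],
    [[0,0,0],[0,0,0],-1]
  ]
}}

```text
clock: 18.23
ee_pos: [0.6129, 0.0415, 0.0511]
tcp_rot: [3.142, 0.001, -0.2]
force: [3.3, -0.1, -0.6]
gripper_width: 0.174
```

```bash
python3 look.py p
```

```text
tcp [0.6129 0.0415 0.0511] rot [ 3.1416e+00  6.0000e-04 -1.9980e-01] F [ 3.3 -0.1 -0.6] M [-0.13 -0.64  0.01] cover in case mm 10.607301592600212 0.26232743259990154 yaw err 0.00022905305686232724 under z 0.03450695018650088
F case x,y 3.304109181089402 0.557843073725645 18.225
```

Emit:
{"op": "jog_arm", "data": {
  "plan": [
    [[0,0,0],[0.05,-0.01,0],-1],
    [[0,0,0],[0,0,0],-1],
    [[0,0,0],[0,0,0],-1]
  ]
}}

```text
clock: 18.6
ee_pos: [0.6131, 0.0415, 0.0509]
tcp_rot: [3.142, 0.001, -0.2]
force: [0.8, 0.4, -1.4]
gripper_width: 0.178
```

```bash
python3 look.py q wrist; python3 - <<'E'
import cv2
a=cv2.imread("pics/wrist_q.png");b=cv2.imread("pics/wrist_l.png")
import numpy as np
f=lambda x:cv2.resize(x[85:235,270:360],None,fx=4,fy=4,interpolation=cv2.INTER_CUBIC)
cv2.imwrite("pics/e6.png",np.hstack([f(b),f(a)]))
E
```

```text
tcp [0.6131 0.0415 0.0509] rot [ 3.1416e+00  1.3000e-03 -1.9980e-01] F [ 0.8  0.4 -1.4] M [-0.07 -0.35  0.02] cover in case mm 10.826764320962399 0.2749627292454363 yaw err 0.00024242715980721252 under z 0.03432891354562688
F case x,y 0.6989257588600035 0.5583453290831081 18.6
```

View pics/e6.png

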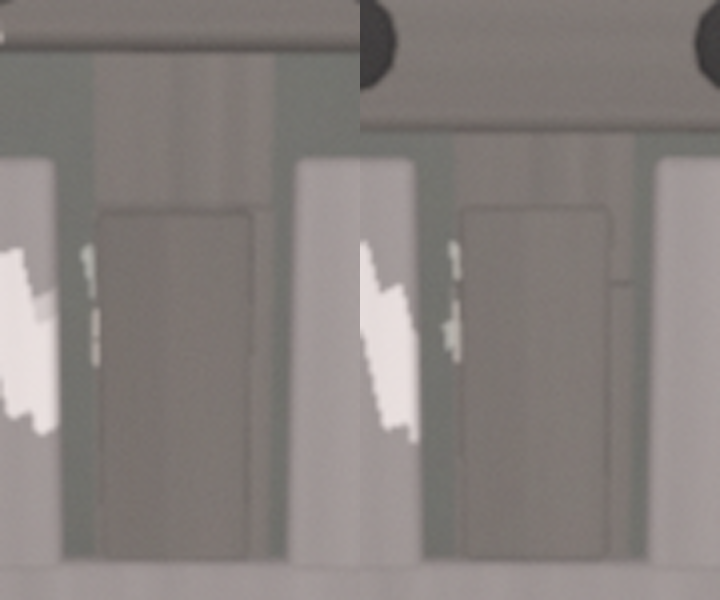

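Emit:
{"op": "jog_arm", "data": {
  "plan": [
    [[0,0,0],[0.05,-0.01,0],-1],
    [[0,0,0],[0,0,0],-1],
    [[0,0,0],[0,0,0],-1]
  ]
}}

```text
clock: 19.02
ee_pos: [0.6135, 0.0414, 0.0508]
tcp_rot: [3.142, 0.001, -0.2]
force: [-0.8, -0.1, -2.9]
gripper_width: 0.177
```

```bash
python3 look.py r wrist; python3 - <<'E'
import cv2
a=cv2.imread("pics/wrist_r.png");b=cv2.imread("pics/wrist_q.png")
import numpy as np
f=lambda x:cv2.resize(x[85:235,270:360],None,fx=4,fy=4,interpolation=cv2.INTER_CUBIC)
cv2.imwrite("pics/e7.png",np.hstack([f(b),f(a)]))
E
```

```text
tcp [0.6135 0.0414 0.0508] rot [ 3.1416e+00  1.4000e-03 -1.9970e-01] F [-0.8 -0.1 -2.9] M [ 0.02  0.09 -0.03] cover in case mm 11.263652262062791 0.29201611589351245 yaw err 0.00027781918580332965 under z 0.034237515452734096
F case x,y -0.8030213179183906 -0.26601428789780607 19.025
```

View pics/e7.png

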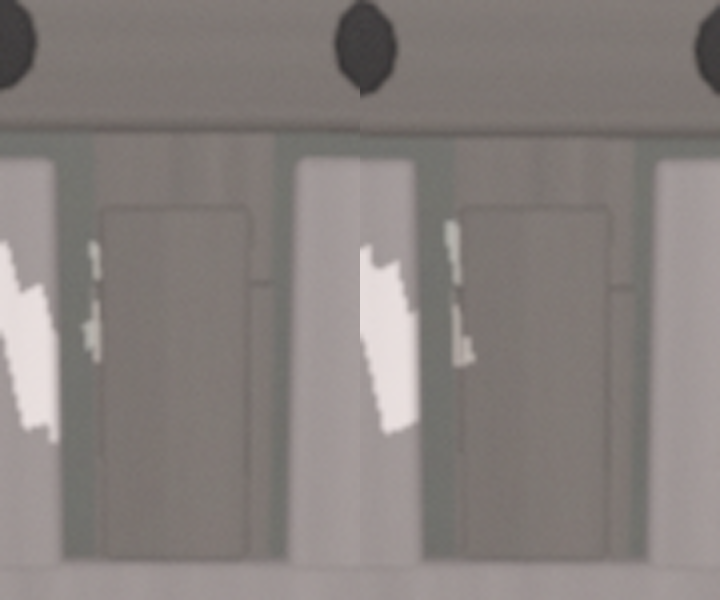

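Emit:
{"op": "jog_arm", "data": {
  "plan": [
    [[0,0,0],[0.03,-0.01,0],-1],
    [[0,0,0],[0,0,0],-1],
    [[0,0,0],[0,0,0],-1]
  ]
}}

```text
clock: 19.45
ee_pos: [0.6144, 0.0412, 0.0513]
tcp_rot: [-3.142, 0.0, -0.2]
force: [0.3, 0.5, -2.8]
gripper_width: 0.174
```

```bash
python3 look.py s
```

```text
tcp [0.6144 0.0412 0.0513] rot [-3.1416e+00  1.0000e-04 -1.9980e-01] F [ 0.3  0.5 -2.8] M [-0.    0.04 -0.07] cover in case mm 12.16800654044073 0.2198053325122647 yaw err 0.00015577904912716933 under z 0.03466336300891949
F case x,y 0.24412872362533572 0.5531416934608516 19.45
```

Emit:
{"op": "jog_arm", "data": {
  "plan": [
    [[0,0,0],[0,0,-0.03],-1],
    [[0,0,0],[0,0,0],-0.4],
    [[0,0,0],[0,0,0],-0.2],
    [[0,0,0],[0,0,0],-0.1],
    [[0,0,0],[0,0,0],-0.1],
    [[0,0,0],[0,0,0],-0.1]
  ]
}}

```text
clock: 20.2
ee_pos: [0.6145, 0.0412, 0.051]
tcp_rot: [-3.142, -0.0, -0.2]
force: [-0.0, -0.2, -0.6]
gripper_width: 0.448
```

```bash
python3 look.py t wrist
```

```text
tcp [0.6145 0.0412 0.051 ] rot [-3.1416e+00 -1.0000e-04 -1.9980e-01] F [-0.  -0.2 -0.6] M [ 0.02 -0.   -0.02] cover in case mm 12.226716221713259 0.23152800472058063 yaw err 0.00018238367354245222 under z 0.03443552290998171
F case x,y 0.016288312069270505 -0.24548635096706928 20.2
```

View pics/wrist_t.png

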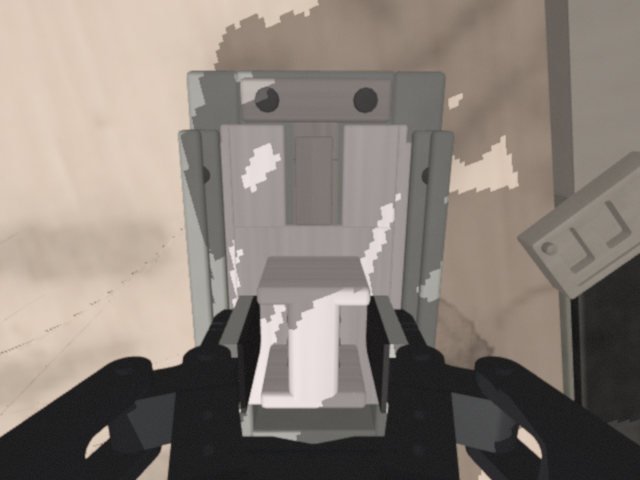

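Emit:
{"op": "jog_arm", "data": {
  "plan": [
    [[0,0,0],[0,0,1],-0.1],
    [[0,0,0],[0,0,2],-0.1],
    [[0,0,0],[0,0,4],-0.1],
    [[0,0,0],[0,0,4],-0.1],
    [[0,0,0],[-3,0,3],-0.1],
    [[0,0,0],[-3,0,0],-0.1],
    [[0,0,0],[0,0,0],-0.1]
  ]
}}

```text
clock: 21.12
ee_pos: [0.5537, 0.0413, 0.1929]
tcp_rot: [-3.141, -0.002, -0.2]
force: [-0.6, 0.2, 0.2]
gripper_width: 0.452
```

```bash
python3 look.py u wrist scene top; python3 - <<'E'
import cv2
a=cv2.imread("pics/wrist_u.png");cv2.imwrite("pics/e8.png",cv2.resize(a[0:300,190:440],None,fx=2,fy=2,interpolation=cv2.INTER_CUBIC))
E
```

```text
tcp [0.5537 0.0413 0.1929] rot [-3.1415e+00 -1.9000e-03 -1.9970e-01] F [-0.6  0.2  0.2] M [ 0.02 -0.03 -0.02] cover in case mm -47.39502777185953 -11.680860759985073 yaw err 0.0002949246996558075 under z 0.1762791201715372
F case x,y -0.5902355041962297 0.11979390393503626 21.125
```

View pics/e8.png

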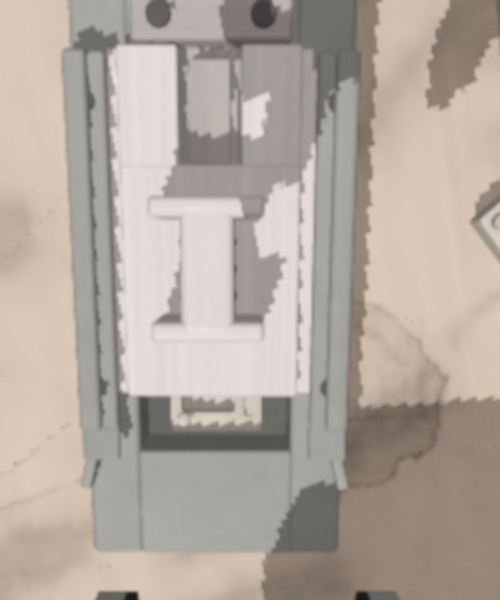

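View pics/scene_u.png

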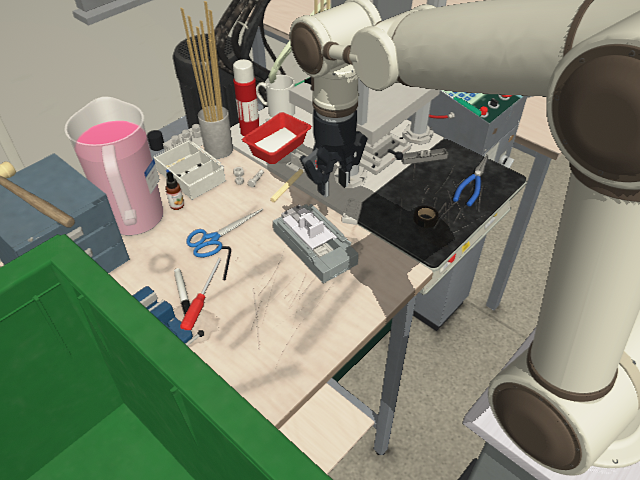

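```bash
python3 - <<'E'
from workcell import env
env.close_job()
E
```

```text
the job is handed in; nothing more can be done
```

The cover is in the case with its runners under both lips, and the tab has clicked down behind the ledge. I let go, backed off and handed the job in at about 21 s.

- **Insertion:** I gripped the rib between its flanges, lined the cover up at the mouth and slid it in. The ramp gave about 5 N of resistance.
- **Click:** Near the ledge I moved in steps of about 0.5 mm. The force along the slide went from about -2.3 N to +4.4 N as the bump went over the edge, then fell to about 0. The vertical force and the moment also returned to their free values.
- **End stop:** I stopped about 1 mm short of the stop by the pictures and never felt it. The biggest force I read was about 5 N.
- **Last checks:** After release the wrist force was about zero and the cover stayed put. In the last pictures the cover sits square under the lips with the ledge visible beside the tab. The tape and the spare insert look unmoved.
- **Disagreements and gaps:**
    - The camera fits had the case and cover 2–5 mm low in height, so I took heights from the arm's own pose instead.
    - The keeper appears to sit about 7.5 mm further in than its mean place.
    - I did not tug the cover back to test the latch, so the click rests on the force readings and the pictures.

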